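# Slide a steel shim out of its nest until it overhangs, pick it up and lay it in the tray

## Robot

A 6-joint arm with a two-finger parallel gripper is mounted at the origin on a cart in front of the work surface, level with it; the furniture and walls round the work are solid. World frame = base frame: x ahead of the robot, y to its left, z up, the work surface at z = 0. Lengths are in mm, angles in rad, forces in N, time in s.
With the tool pointing down it reaches from about 350 to 875 mm from the base axis. Payload 4.2 kg.
Tool frame: the origin (TCP) lies midway between the tips of the shut fingers; the grasp point (between the pads) lies 19 mm behind it; z points along the fingers, y is the line along which they close (so a half turn about z gives the same grasp; the last joint's range is limited). The gripper opens to 85 mm and grips with 20 to 120 N. Pads are 22 mm wide; open, the fingers measure 114 mm over their backs; the gripper's body (76 mm by 85 mm) begins 54 mm behind the grasp point. The pads swing forward as they close: fully open they stand 13 mm farther back than shut.
Start: joints at [-1.027, 0.385, 0.008, 0, -1.194, -0.259], TCP at [175.62, -599.797, 231.312] pointing down, gripper open.
Joint ranges: [-3.14, 3.14], [-1.21, 2.06], [-1.07, 1.41], [-3.16, 2.05], [-2.99, -0.16], [-3.1, 3.1]. Speed limits (rad/s): [2.79, 2.79, 3.14, 3.14, 3.14, 3.14].

## Interface

Orientations are given as a unit quaternion [x, y, z, w].
In Python, from bench import arm gives the robot as it stands.
- The arm moves only by the tool send_rows, never from a script. Its argument "targets" is a list of rows, each an object of numbers: "gripper": the gripper command: -1 is fully open, 1 is shut, values between are in proportion; "x", "y", "z": the shift along the tool's x, y, z in cm; "ax", "ay", "az": the turn, a rotation vector about the tool's x, y, z in degrees. A call has 1 to 5 rows; each row shifts and turns the commanded pose from where the row before left it, along the tool's axes as they then stand; what a row does not reach is not made up. A row lasts 1/12 s, in which the tool goes at most 41.7 mm and 7.16 degrees, less where a joint would pass 70% of its speed; a pose out of reach is approached as far as the arm can. A call is refused whole if a number of a shift passes 4.17 or a number of a turn 7.16, either way. A call with a gripper value outside its range is refused whole. The fingers move at their own pace and stop on an object; the grip force is fixed at half the most. Time passes only in rows, so rows that do not move let the fingers close. It gives the time, the measured TCP pose, the force, the opening and the grip force at its end, in the units of the state.
- arm.read_state(): the state, without advancing time (a new reading comes with each control period).
- arm.get_image(name): name is "scene" or "top"; returns (picture, depth): 480x640x3 uint8, red, green, blue; 480x640 float32, mm along the optical axis (not along the pixel's ray), 0 where there is no reading.
- arm.camera_model(name): a dict with "fx", "fy", "cx", "cy" (pixels), "cam_to_world" (4x4, takes a point from camera to world coordinates). Camera axes: x right, y down, z forward; pixel columns grow to the right and rows downward; lengths in mm; the calibration is good to about 2 mm. A picture is of the moment at which its call begins. camera_model takes no time and is no camera call.
- arm.job_done(): hands the job in; it is judged then, once.
Trained networks look in the newest picture that a camera, given by its name, has taken for a name from the list of things; names that differ only in an ending like _2 or _b are one class to them, and where a whole thing is asked for, a point or a joint stands for the part that bears it (a point fixed in the world has none). Each returns a list of dicts, best first, with "score" (0 to 1); they miss things now and then, are a little off and sometimes report something else, mostly with a low value. They report only what shows in the picture. A call takes as long as a camera call. They do not tell look-alikes from the thing itself.
- arm.boxes_of(camera, thing): "rect" ([left, top, width, height] in pixels, round what is visible of it).
The state is a dict: "clock": time; "joints": joint angles; "joint_vel": joint speeds; "joint_efforts": joint torques, N m; "position": TCP position; "ee_rot": TCP orientation; "contact_force": force on the tool from outside, world axes, zero at the start; "wrist_torque": the same for the moment, N m; "gripper_width": finger opening in mm; "grasp_force": force on a finger pad.
Only numpy, scipy, OpenCV 4.12 (cv2) and the standard library are available. Lean on these libraries where they do the work, as an engineer would, in place of code of your own. Each camera call takes 0.05 s, during which the arm holds its last target. There are 200 camera calls.

## Task

The flat steel shim lies in the groove of the dark steel block, too low to be gripped there, held up by soft spring lifters off a floor whose depth cannot be seen. Press it down from above until you feel the floor, then just firmly enough to drag it (a bit over 1 kg, never 2 kg), and slide it out through the open end until about 35 mm of it stick out beyond the block. Then grip it across the overhanging end and lay it flat on the floor of the blue tray just to the right of the block, beside the single rotor in there, without letting it drop, and leave that rotor and the other things on the bench where they are.

Things in the scene. Friction and masses are not known exactly. Their poses are not given: they have to be found in the camera images.
- shim_center (a point): Centre (half-way up) of the shim: a loose flat plate of polished steel, 110 x 44 x 4 mm, 95 to 160 g, a dark punch mark near its +x end. x along its length, y across, z up. It starts in the groove of the nest, its -x end 1 to 9 mm inside the open end, its top 1 mm above the rims. The rims hide its sides, so it can only be pressed on and dragged there. It tips over if more than 50 mm stick out.
- nest: Dark steel block fixed to the bench, 135 x 90 x 48 mm (x, y, z), rims 48 mm high; origin on the bench under the groove, 75 mm behind the open end, axes as nest_mouth. Its floor is rigid and its depth differs each time and is not given, so poses cannot set the pressing force: feel for it. Pressing with more than about 20 N, on it or on the shim in it, fails.
- nest_mouth (a point): Middle of the open end of the nest's groove, level with the shim's underside at rest, 45 mm above the bench, in the block's upright front face. x points into the groove towards its closed end, y across, z up. The groove is 47 mm wide and 120 mm long. Two lifters (15 and 50 mm in) hold the shim up with 3 to 5.5 N in all; pressed down it sinks 0.5 to 11 mm onto the floor. It slides out along -x.
- plunger (a joint): Sprung brass nose in the groove's +y side, 30 mm in from the open end, leaning on the shim's side with about 6.5 N (0 as found, grows as pushed back, m). It makes the shim hard to slide. Fingertips grip polished steel poorly (friction about 0.3; shim on floor 0.1), so they must press with some 10 to 16 N to drag it, more than the lifters bear; lighter pressing slips.
- tray_floor (a point): Centre of the tray's inner floor, 2 mm above the bench. The tray is the open blue plastic box right of the nest (not the one at the far left), fixed, inside 138 mm (x) by 200 mm (y), walls 2 mm thick and 34 mm high from the bench; x and y along its sides, z up. A small rotor stands in it on the +x, +y side; the rest of the floor is free.
- tray_rotor: Black moulded rotor, 34 mm across, 23 mm high, standing loose in the tray; origin at the centre of its underside. Leave it.
- tin: Flat round tin with a blue lid, 68 mm across, 28 mm high; origin at the centre of its underside. Bystander.
- gauge: Steel ring gauge lying flat, 47 mm across, 14 mm high; origin at the centre of its underside. Bystander.
- black_pen: Black marker pen lying flat, 136 mm long (y), 12 mm thick; origin at the centre of its underside. Bystander.
- brass_weight: Small brass weight, 22 mm across, 20 mm high; origin at the centre of its underside. Bystander.
- loose_rotor: Black fan rotor, 42 mm across, 22 mm high; origin at the centre of its underside. Bystander.
There are look-alikes about, which are no part of the job. There is more than one size of the part that bears shim_center; the job needs the larger.

How it is judged:
By the outcome, as a careful person would: the job done as asked, in the order asked, and still so for the second after the job is handed in, with the robot touching nothing.
It also fails if it takes over 64 s, if anything falls off the work surface, if the arm or the gripper's body presses on something with over 40 N, if the wrist force passes 120 N, or if a joint passes its speed limit or range.

## Working session

There is one attempt and no reset: what is moved stays moved. The work goes in short steps, Python scripts to look and compute and a tool call to move; the robot and the scene stay as the last step left them, time stands still between calls to the robot, and variables do not carry over. Pictures are saved under pics/ and viewed, at most 12 in all, crops included, and the job is handed in when it is done.

Besides the shell and the picture viewer there is one more tool, called after "Emit:" as name(argument=value, ...) on one line, values as JSON. send_rows: Moves the arm, as the interface text tells. Its arguments: {"type":"object","properties":{"targets":{"type":"array"}},"required":["targets"]}

```bash
ls; mkdir -p pics
cat > h.py <<'E'
import numpy as np,cv2
from bench import arm
def snap(cam,fn):
    im,d=arm.get_image(cam); cv2.imwrite(fn,im[:,:,::-1]); np.save(f'{cam}_d.npy',d); np.save(f'{cam}_i.npy',im); return im,d
def w(cam,u,v,d):
    m=arm.camera_model(cam); z=d
    p=np.array([(u-m['cx'])*z/m['fx'],(v-m['cy'])*z/m['fy'],z,1]); return (np.array(m['cam_to_world'])@p)[:3]
def cloud(cam,d):
    m=arm.camera_model(cam); v,u=np.mgrid[:d.shape[0],:d.shape[1]]
    P=np.stack([(u-m['cx'])*d/m['fx'],(v-m['cy'])*d/m['fy'],d,np.ones_like(d)],-1)@np.array(m['cam_to_world']).T
    return P[...,:3]
E
python3 - <<'E'
from h import *
a,_=snap('scene','pics/s0.png');b,d=snap('top','pics/t0.png')
print(arm.read_state())
for c in('scene','top'):
  print(c,arm.camera_model(c)['fx'],np.round(arm.camera_model(c)['cam_to_world'],2).tolist())
  for t in('shim_center','nest','tray_floor','tray_rotor'):
    print(c,t,[(round(r['score'],2),np.round(r['rect']).tolist()) for r in arm.boxes_of(c,t)[:4]])
E
```

```text
pics
{'clock': 0.1, 'joints': array([-1.02742014e+00,  3.85486049e-01,  6.77857175e-03, -4.39235360e-04,
       -1.19397730e+00, -2.58619661e-01]), 'joint_vel': array([ 0.00080723, -0.00029907,  0.0038874 ,  0.0007741 ,  0.00228894,
       -0.00034888]), 'joint_efforts': array([-4.21597670e-04, -3.93319702e+01,  1.88928187e+01,  4.19792712e+00,
       -2.57413922e-03,  1.03832795e-05]), 'position': array([ 175.46741643, -599.33385832,  230.332767  ]), 'ee_rot': array([-1.41817459e-01,  9.89892355e-01,  9.49002435e-04, -1.80626965e-04]), 'contact_force': array([-0.2625031 , -0.51239644,  0.41980711]), 'wrist_torque': array([ 0.00804196, -0.05234183,  0.01666162]), 'grasp_force': 0.0, 'gripper_width': 85.68427681583157}
scene 572.367499546307 [[-0.44, -0.5, 0.74, -194.04], [-0.9, 0.23, -0.37, 588.99], [0.02, -0.83, -0.55, 646.99], [0.0, 0.0, 0.0, 1.0]]
scene shim_center [(0.74, [224.0, 278.0, 71.0, 26.0]), (0.59, [140.0, 301.0, 40.0, 35.0])]
scene nest [(0.8, [204.0, 265.0, 98.0, 70.0])]
scene tray_floor [(0.86, [316.0, 250.0, 146.0, 86.0])]
scene tray_rotor [(0.64, [330.0, 276.0, 13.0, 18.0])]
top 502.1576340169812 [[0.02, -0.99, 0.11, 434.25], [-1.0, -0.02, 0.01, 223.27], [-0.01, -0.11, -0.99, 1286.3], [0.0, 0.0, 0.0, 1.0]]
top shim_center [(0.96, [252.0, 243.0, 39.0, 40.0]), (0.69, [197.0, 227.0, 32.0, 29.0])]
top nest [(0.73, [242.0, 230.0, 57.0, 61.0])]
top tray_floor [(0.72, [310.0, 248.0, 92.0, 72.0]), (0.34, [296.0, 177.0, 26.0, 31.0])]
top tray_rotor [(0.47, [320.0, 254.0, 14.0, 15.0])]
```

View pics/s0.png

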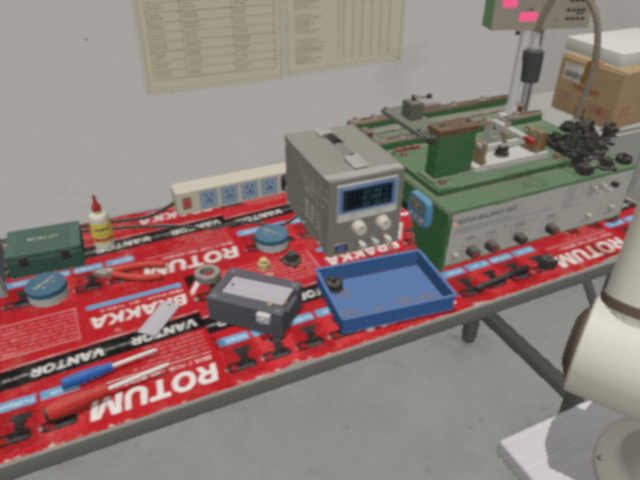

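View pics/t0.png

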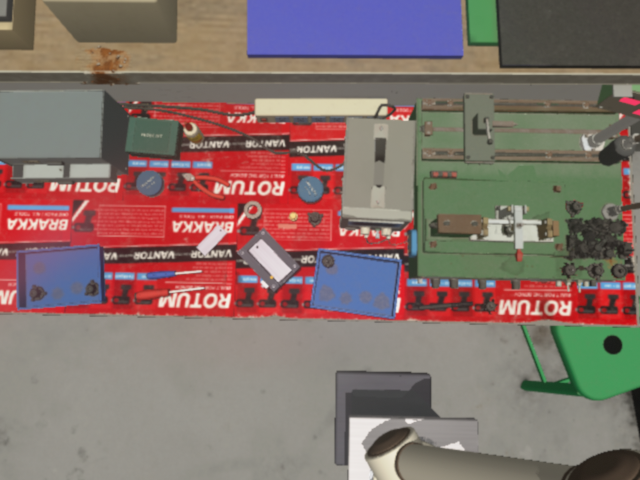

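The scene picture shows the nest at (255,300) with a shim in it, and a second plate loose on the bench at (158,315). In the top picture they are at (270,260) and (212,238). The tray with one rotor is at (356,285), and the far-left tray at (60,278) is the look-alike. The shim in the nest fits because it is the larger one and lies in the groove. I'll confirm it in one crop.

Run:
```python
from h import *
a=np.load('scene_i.npy');b=np.load('top_i.npy')
c1=cv2.resize(a[255:345,130:310],(800,400),interpolation=cv2.INTER_CUBIC)
c2=cv2.resize(b[215:325,190:410],(400,200),interpolation=cv2.INTER_CUBIC)
c2=cv2.resize(b[220:300,190:310],(300,200),interpolation=cv2.INTER_CUBIC);c3=cv2.resize(b[240:330,300:420],(267,200),interpolation=cv2.INTER_CUBIC)
o=np.zeros((600,800,3),np.uint8);o[:400]=c1;o[400:,:300]=c2;o[400:,320:587]=c3
cv2.imwrite('pics/crop.png',o[:,:,::-1])
for cam in('top','scene'):
  d=np.load(cam+'_d.npy');P=cloud(cam,d)
  R=[242,230,57,61] if cam=='top' else [204,265,98,70]
  S=np.zeros(d.shape,bool);S[R[1]-4:R[1]+R[3]+4,R[0]-4:R[0]+R[2]+4]=1
  z=P[...,2]; h=z[S];print(cam,'nest z hist',np.histogram(h,bins=np.arange(-10,70,5))[0])
  m=S&(z>38)&(z<60)
  print(np.median(z[m]),cv2.minAreaRect(P[m][:,:2].astype(np.float32)))
  img=np.load(cam+'_i.npy').astype(int); br=m&(img.min(-1)>110)
  br=cv2.morphologyEx(br.astype(np.uint8),cv2.MORPH_OPEN,np.ones((3,3)))>0
  print('shim',br.sum(),np.median(z[br]),P[br].mean(0),cv2.minAreaRect(P[br][:,:2].astype(np.float32)))
  R=[310,248,92,72] if cam=='top' else [316,250,146,86]
  S=np.zeros(d.shape,bool);S[R[1]-4:R[1]+R[3]+4,R[0]-4:R[0]+R[2]+4]=1
  bl=S&(img[...,2]>img[...,0]+40)&(z>-8)&(z<45);bl=cv2.morphologyEx(bl.astype(np.uint8),cv2.MORPH_OPEN,np.ones((3,3)))>0
  print('tray',np.percentile(z[bl],[5,50,97]),cv2.minAreaRect(P[bl][:,:2].astype(np.float32)))
  R=[320,254,14,15] if cam=='top' else [330,276,13,18]
  q=P[R[1]:R[1]+R[3],R[0]:R[0]+R[2]].reshape(-1,3);q=q[(q[:,2]>15)&(q[:,2]<30)];print('rotor',len(q),np.median(q,0) if len(q) else 0)
```

```text
top nest z hist [  92 1199 1069   60    4    7    8   21   48   72  310 1235  335    4
    0]
47.44948369434144 ((526.9113159179688, 371.52783203125), (135.23997497558594, 103.92703247070312), 44.77358627319336)
shim 965 47.61753168723385 [527.94406704 363.43896899  47.63601023] ((528.5822143554688, 374.3218688964844), (127.20955657958984, 98.0787124633789), 44.74068832397461)
tray [-2.27937403  2.317116   34.64620491] ((481.9945068359375, 154.2861328125), (236.36761474609375, 152.5760498046875), 83.54621124267578)
rotor 87 [533.29594028 219.28153174  17.55794318]
scene nest z hist [   0   17 2844  530  349  412  217  199  195  298  262  833 2064    4
    0]
50.54915141955746 ((529.156005859375, 370.48760986328125), (136.40931701660156, 106.58238220214844), 44.516937255859375)
shim 1462 50.938140727254506 [524.64481309 364.37824799  50.57559022] ((528.0947265625, 372.42706298828125), (120.40005493164062, 102.0238037109375), 44.28610610961914)
tray [ 3.04870176  8.59976943 36.92564217] ((486.6079406738281, 122.4907455444336), (284.69622802734375, 224.27027893066406), 69.7938232421875)
rotor 150 [531.55874239 217.60417228  19.399954  ]
```

View pics/crop.png

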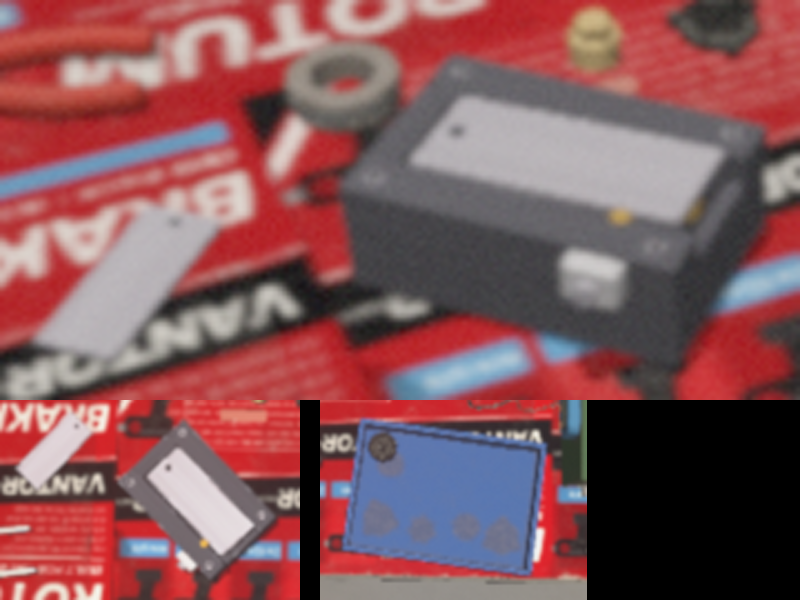

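The crop confirms it. The nest holds the larger shim (410–720, 95–220 in the crop), with its punch mark at upper left. The open end and the brass plunger are at lower right and front. The smaller plate at (130,280) is loose and not wanted. The tray holds a single rotor in its upper-left corner.

Run:
```python
from h import *
for cam in('top','scene'):
  d=np.load(cam+'_d.npy');img=np.load(cam+'_i.npy').astype(int)
  m=arm.camera_model(cam);C=np.array(m['cam_to_world'])
  def plane(mask,z0): # pixel rays onto plane z0, robust corner rect
    c=max(cv2.findContours(mask.astype(np.uint8),0,1)[0],key=cv2.contourArea)[:,0].astype(float)
    r=np.c_[(c[:,0]-m['cx'])/m['fx'],(c[:,1]-m['cy'])/m['fy'],np.ones(len(c))]@C[:3,:3].T
    p=C[:3,3]+r*((z0-C[2,3])/r[:,2])[:,None]
    return p[:,:2].astype(np.float32)
  R=[252,243,39,40] if cam=='top' else [224,278,71,26]
  S=np.zeros(d.shape,bool);S[R[1]-2:R[1]+R[3]+2,R[0]-2:R[0]+R[2]+2]=1
  sh=S&(img.min(-1)>140);print(cam,'shim',sh.sum(),cv2.minAreaRect(plane(sh,49)))
  P=cloud(cam,d);z=P[...,2]-(0 if cam=='top' else 2)
  R=[242,230,57,61] if cam=='top' else [204,265,98,70]
  S=np.zeros(d.shape,bool);S[R[1]-4:R[1]+R[3]+4,R[0]-4:R[0]+R[2]+4]=1
  n=cv2.morphologyEx((S&(z>42)&(z<55)).astype(np.uint8),cv2.MORPH_OPEN,np.ones((7,7)));pp=plane(n,48)
  print('nest',cv2.minAreaRect(pp),cv2.boxPoints(cv2.minAreaRect(pp)).round().tolist())
  R=[310,248,92,72] if cam=='top' else [316,250,146,86]
  S=np.zeros(d.shape,bool);S[R[1]-4:R[1]+R[3]+4,R[0]-4:R[0]+R[2]+4]=1
  bl=S&(img[...,2]>img[...,0]+25)&(img[...,2]>img[...,1]+15)
  bl=cv2.morphologyEx(bl.astype(np.uint8),cv2.MORPH_OPEN,np.ones((9,9)))
  print('tray',cv2.minAreaRect(plane(bl,34)))
```

```text
top shim 862 ((531.0316772460938, 361.7489013671875), (110.97991943359375, 45.6065788269043), 44.801109313964844)
nest ((521.20458984375, 361.7530517578125), (112.9056396484375, 97.88563537597656), 44.545074462890625) [[447.0, 357.0], [515.0, 287.0], [596.0, 366.0], [527.0, 436.0]]
tray ((479.0859680175781, 146.6600799560547), (211.26783752441406, 149.64364624023438), 83.02851104736328)
scene shim 1110 ((534.2252197265625, 362.7115478515625), (109.53288269042969, 46.10951232910156), 47.40510177612305)
nest ((530.5110473632812, 369.52734375), (138.48861694335938, 106.36924743652344), 44.829437255859375) [[444.0, 358.0], [519.0, 283.0], [617.0, 381.0], [542.0, 456.0]]
tray ((468.0541076660156, 150.50796508789062), (231.38314819335938, 177.45858764648438), 83.74799346923828)
```

Emit:
send_rows(targets=[{"x": 0,"y": 0,"z": 0,"gripper": 1},{"x": -2,"y": 1,"z": 0,"gripper": 1}])

```text
$.targets[0]: bad value
```

Emit:
send_rows(targets=[{"gripper": 1,"x": 0,"y": 0,"z": 0,"ax": 0,"ay": 0,"az": -7.1},{"gripper": 1,"x": 0,"y": 0,"z": 0,"ax": 0,"ay": 0,"az": -7.1},{"gripper": 1,"x": 0,"y": 0,"z": 0,"ax": 0,"ay": 0,"az": -7.1},{"gripper": 1,"x": 0,"y": 0,"z": 0,"ax": 0,"ay": 0,"az": -7.1}])

```text
clock: 0.83
position: [175.6, -599.8, 231.4]
ee_rot: [-0.383, 0.924, -0.0, 0.0]
contact_force: [-0.0, 0.1, -0.4]
gripper_width: 38.7
grasp_force: 0.0
```

Emit:
send_rows(targets=[{"gripper": 1,"x": -3.7,"y": 1.46,"z": 0,"ax": 0,"ay": 0,"az": 0},{"gripper": 1,"x": -3.7,"y": 1.46,"z": 0,"ax": 0,"ay": 0,"az": 0},{"gripper": 1,"x": -3.7,"y": 1.46,"z": 0,"ax": 0,"ay": 0,"az": 0},{"gripper": 1,"x": -3.7,"y": 1.46,"z": 0,"ax": 0,"ay": 0,"az": 0},{"gripper": 1,"x": -3.7,"y": 1.46,"z": 0,"ax": 0,"ay": 0,"az": 0}])

```text
clock: 1.25
position: [256.0, -416.2, 231.4]
ee_rot: [-0.38, 0.925, -0.0, 0.0]
contact_force: [1.8, -0.1, 0.5]
gripper_width: -0.1
grasp_force: 0.0
```

Emit:
send_rows(targets=[{"gripper": 1,"x": -3.7,"y": 1.46,"z": 0,"ax": 0,"ay": 0,"az": 0},{"gripper": 1,"x": -3.7,"y": 1.46,"z": 0,"ax": 0,"ay": 0,"az": 0},{"gripper": 1,"x": -3.7,"y": 1.46,"z": 0,"ax": 0,"ay": 0,"az": 0},{"gripper": 1,"x": -3.7,"y": 1.46,"z": 0,"ax": 0,"ay": 0,"az": 0},{"gripper": 1,"x": -3.7,"y": 1.46,"z": 0,"ax": 0,"ay": 0,"az": 0}])

```text
clock: 1.67
position: [336.1, -234.0, 231.8]
ee_rot: [-0.38, 0.925, -0.0, 0.001]
contact_force: [1.9, -0.2, -0.5]
gripper_width: -0.1
grasp_force: 0.0
```

Emit:
send_rows(targets=[{"gripper": 1,"x": -3.7,"y": 1.46,"z": 0,"ax": 0,"ay": 0,"az": 0},{"gripper": 1,"x": -2.82,"y": 2.23,"z": 0,"ax": 0,"ay": 0,"az": 0},{"gripper": 1,"x": -2.82,"y": 2.23,"z": 0,"ax": 0,"ay": 0,"az": 0},{"gripper": 1,"x": -2.82,"y": 2.23,"z": 0,"ax": 0,"ay": 0,"az": 0},{"gripper": 1,"x": -2.82,"y": 2.23,"z": 0,"ax": 0,"ay": 0,"az": 0}])

```text
clock: 2.08
position: [369.0, -54.8, 231.7]
ee_rot: [-0.38, 0.925, -0.0, 0.001]
contact_force: [0.8, -0.0, 0.5]
gripper_width: 0.1
grasp_force: 0.0
```

Emit:
send_rows(targets=[{"gripper": 1,"x": -2.82,"y": 2.23,"z": 0,"ax": 0,"ay": 0,"az": 0},{"gripper": 1,"x": -2.82,"y": 2.23,"z": 0,"ax": 0,"ay": 0,"az": 0},{"gripper": 1,"x": -2.82,"y": 2.23,"z": 0,"ax": 0,"ay": 0,"az": 0},{"gripper": 1,"x": -3.68,"y": 1.28,"z": 0,"ax": 0,"ay": 0,"az": 0},{"gripper": 1,"x": -3.68,"y": 1.28,"z": 0,"ax": 0,"ay": 0,"az": 0}])

```text
clock: 2.5
position: [416.4, 122.5, 232.1]
ee_rot: [-0.381, 0.925, 0.0, 0.001]
contact_force: [1.9, -0.7, -0.3]
gripper_width: -0.3
grasp_force: 0.0
```

Emit:
send_rows(targets=[{"gripper": 1,"x": -3.68,"y": 1.28,"z": 0,"ax": 0,"ay": 0,"az": 0},{"gripper": 1,"x": -3.68,"y": 1.28,"z": 0,"ax": 0,"ay": 0,"az": 0},{"gripper": 1,"x": -3.68,"y": 1.28,"z": 0,"ax": 0,"ay": 0,"az": 0},{"gripper": 1,"x": -3.68,"y": 1.28,"z": 0,"ax": 0,"ay": 0,"az": 0},{"gripper": 1,"x": 0,"y": 0,"z": 0,"ax": 0,"ay": 0,"az": 0}])

```text
clock: 2.92
position: [487.9, 265.8, 230.2]
ee_rot: [-0.382, 0.924, -0.0, 0.001]
contact_force: [0.1, -0.1, 0.3]
gripper_width: -0.1
grasp_force: 0.0
```

Emit:
send_rows(targets=[{"gripper": 1,"x": -3.5,"y": 1.27,"z": 0,"ax": 0,"ay": 0,"az": 0},{"gripper": 1,"x": -3.5,"y": 1.27,"z": 0,"ax": 0,"ay": 0,"az": 0},{"gripper": 1,"x": -3.5,"y": 1.27,"z": 0,"ax": 0,"ay": 0,"az": 0},{"gripper": 1,"x": 0,"y": 0,"z": 4,"ax": 0,"ay": 0,"az": 0},{"gripper": 1,"x": 0,"y": 0,"z": 4,"ax": 0,"ay": 0,"az": 0}])

```text
clock: 3.33
position: [534.9, 364.7, 152.6]
ee_rot: [-0.381, 0.925, 0.002, 0.004]
contact_force: [-0.0, 0.1, -1.7]
gripper_width: -0.0
grasp_force: 0.0
```

Emit:
send_rows(targets=[{"gripper": 1,"x": 0,"y": 0,"z": 4,"ax": 0,"ay": 0,"az": 0},{"gripper": 1,"x": 0,"y": 0,"z": 3,"ax": 0,"ay": 0,"az": 0},{"gripper": 1,"x": 0,"y": 0,"z": 0,"ax": 0,"ay": 0,"az": 0},{"gripper": 1,"x": 0,"y": 0,"z": 0,"ax": 0,"ay": 0,"az": 0}])

```text
clock: 3.67
position: [532.6, 360.7, 80.3]
ee_rot: [-0.381, 0.925, -0.001, -0.001]
contact_force: [0.4, -0.7, 0.8]
gripper_width: -0.0
grasp_force: 0.0
```

Run:
```python
from h import *
a,_=snap('scene','pics/s1.png');b,d=snap('top','pics/t1.png')
o=np.zeros((600,800,3),np.uint8)
o[:400]=cv2.resize(a[230:330,180:380],(800,400),interpolation=2);o[400:,:400]=cv2.resize(b[210:300,210:390],(400,200),interpolation=2)
cv2.imwrite('pics/c1.png',o[:,:,::-1])
s=arm.read_state();print(s['position'],s['contact_force'],s['joints'])
```

```text
[534.44596109 362.54731686  84.03110675] [-0.95814022  0.6341512   0.24897617] [ 8.46575793e-01  5.46147047e-01 -1.23333876e-01  1.30002908e-03
 -8.96737993e-01 -1.63697689e+00]
```

View pics/c1.png

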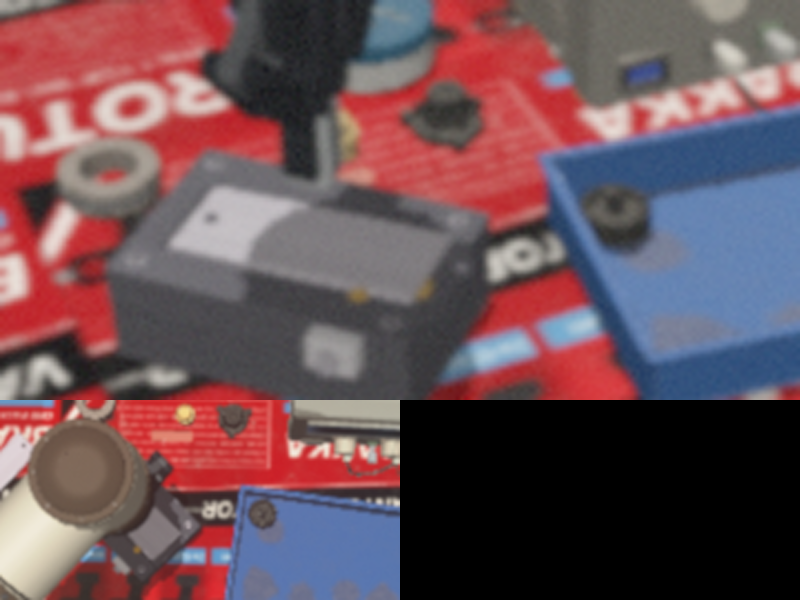

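The scene crop shows the shut fingers about 33 mm above the shim, over its middle. The open end, with the brass plunger at (420,290), is clear. I'll lower gently now.

Emit:
send_rows(targets=[{"gripper": 1,"x": 0,"y": 0,"z": 1,"ax": 0,"ay": 0,"az": 0},{"gripper": 1,"x": 0,"y": 0,"z": 1,"ax": 0,"ay": 0,"az": 0},{"gripper": 1,"x": 0,"y": 0,"z": 0.6,"ax": 0,"ay": 0,"az": 0},{"gripper": 1,"x": 0,"y": 0,"z": 0,"ax": 0,"ay": 0,"az": 0},{"gripper": 1,"x": 0,"y": 0,"z": 0,"ax": 0,"ay": 0,"az": 0}])

```text
clock: 4.18
position: [532.8, 361.1, 54.9]
ee_rot: [-0.38, 0.925, -0.0, -0.0]
contact_force: [0.4, -0.0, -0.5]
gripper_width: -0.1
grasp_force: 0.0
```

Emit:
send_rows(targets=[{"gripper": 1,"x": 0,"y": 0,"z": 0,"ax": 0,"ay": 0,"az": 0},{"gripper": 1,"x": 0,"y": 0,"z": 0,"ax": 0,"ay": 0,"az": 0},{"gripper": 1,"x": 0,"y": 0,"z": 0.2,"ax": 0,"ay": 0,"az": 0},{"gripper": 1,"x": 0,"y": 0,"z": 0,"ax": 0,"ay": 0,"az": 0},{"gripper": 1,"x": 0,"y": 0,"z": 0,"ax": 0,"ay": 0,"az": 0}])

```text
clock: 4.6
position: [532.9, 361.4, 53.3]
ee_rot: [-0.38, 0.925, -0.0, -0.0]
contact_force: [0.8, 0.3, -0.2]
gripper_width: 0.0
grasp_force: 0.0
```

Emit:
send_rows(targets=[{"gripper": 1,"x": 0,"y": 0,"z": 0.1,"ax": 0,"ay": 0,"az": 0},{"gripper": 1,"x": 0,"y": 0,"z": 0.1,"ax": 0,"ay": 0,"az": 0},{"gripper": 1,"x": 0,"y": 0,"z": 0.1,"ax": 0,"ay": 0,"az": 0},{"gripper": 1,"x": 0,"y": 0,"z": 0.1,"ax": 0,"ay": 0,"az": 0},{"gripper": 1,"x": 0,"y": 0,"z": 0,"ax": 0,"ay": 0,"az": 0}])

```text
clock: 5.02
position: [532.8, 361.2, 49.0]
ee_rot: [-0.38, 0.925, -0.0, -0.0]
contact_force: [-0.0, -0.4, -0.0]
gripper_width: -0.3
grasp_force: 0.0
```

Emit:
send_rows(targets=[{"gripper": 1,"x": 0,"y": 0,"z": 0.05,"ax": 0,"ay": 0,"az": 0},{"gripper": 1,"x": 0,"y": 0,"z": 0,"ax": 0,"ay": 0,"az": 0}])

```text
clock: 5.18
position: [532.9, 361.4, 48.7]
ee_rot: [-0.38, 0.925, -0.0, -0.0]
contact_force: [0.3, 0.6, 0.5]
gripper_width: -0.1
grasp_force: 0.0
```

Emit:
send_rows(targets=[{"gripper": 1,"x": 0,"y": 0,"z": 0.05,"ax": 0,"ay": 0,"az": 0},{"gripper": 1,"x": 0,"y": 0,"z": 0,"ax": 0,"ay": 0,"az": 0}])

```text
clock: 5.35
position: [532.9, 361.4, 48.3]
ee_rot: [-0.38, 0.925, 0.0, 0.0]
contact_force: [-0.4, -0.2, -0.8]
gripper_width: 0.2
grasp_force: 0.0
```

Emit:
send_rows(targets=[{"gripper": 1,"x": 0,"y": 0,"z": 0.05,"ax": 0,"ay": 0,"az": 0},{"gripper": 1,"x": 0,"y": 0,"z": 0,"ax": 0,"ay": 0,"az": 0}])

```text
clock: 5.52
position: [532.9, 361.4, 47.8]
ee_rot: [-0.38, 0.925, 0.0, 0.0]
contact_force: [0.3, -0.0, -0.4]
gripper_width: -0.1
grasp_force: 0.1
```

Emit:
send_rows(targets=[{"gripper": 1,"x": 0,"y": 0,"z": 0.04,"ax": 0,"ay": 0,"az": 0},{"gripper": 1,"x": 0,"y": 0,"z": 0,"ax": 0,"ay": 0,"az": 0}])

```text
clock: 5.68
position: [533.0, 361.4, 47.4]
ee_rot: [-0.38, 0.925, -0.0, 0.0]
contact_force: [-0.2, -0.2, -0.3]
gripper_width: -0.1
grasp_force: 0.1
```

Emit:
send_rows(targets=[{"gripper": 1,"x": 0,"y": 0,"z": 0.05,"ax": 0,"ay": 0,"az": 0},{"gripper": 1,"x": 0,"y": 0,"z": 0,"ax": 0,"ay": 0,"az": 0}])

```text
clock: 5.85
position: [533.0, 361.4, 47.1]
ee_rot: [-0.38, 0.925, 0.0, 0.0]
contact_force: [0.2, 0.1, 0.9]
gripper_width: 0.2
grasp_force: 0.4
```

Emit:
send_rows(targets=[{"gripper": 1,"x": 0,"y": 0,"z": 0.05,"ax": 0,"ay": 0,"az": 0},{"gripper": 1,"x": 0,"y": 0,"z": 0,"ax": 0,"ay": 0,"az": 0}])

```text
clock: 6.02
position: [533.1, 361.6, 46.7]
ee_rot: [-0.38, 0.925, 0.0, 0.0]
contact_force: [0.6, -0.1, 0.9]
gripper_width: 0.3
grasp_force: 0.7
```

Emit:
send_rows(targets=[{"gripper": 1,"x": 0,"y": 0,"z": 0.05,"ax": 0,"ay": 0,"az": 0},{"gripper": 1,"x": 0,"y": 0,"z": 0,"ax": 0,"ay": 0,"az": 0},{"gripper": 1,"x": 0,"y": 0,"z": 0,"ax": 0,"ay": 0,"az": 0}])

```text
clock: 6.27
position: [533.1, 361.6, 46.1]
ee_rot: [-0.38, 0.925, 0.0, 0.0]
contact_force: [-0.1, 0.6, 1.7]
gripper_width: -0.1
grasp_force: 0.9
```

Emit:
send_rows(targets=[{"gripper": 1,"x": 0,"y": 0,"z": 0.05,"ax": 0,"ay": 0,"az": 0},{"gripper": 1,"x": 0,"y": 0,"z": 0,"ax": 0,"ay": 0,"az": 0},{"gripper": 1,"x": 0,"y": 0,"z": 0,"ax": 0,"ay": 0,"az": 0}])

```text
clock: 6.52
position: [533.1, 361.5, 45.7]
ee_rot: [-0.38, 0.925, 0.0, 0.0]
contact_force: [0.2, 0.1, 4.6]
gripper_width: -0.3
grasp_force: 1.8
```

Emit:
send_rows(targets=[{"gripper": 1,"x": 0,"y": 0,"z": 0.05,"ax": 0,"ay": 0,"az": 0},{"gripper": 1,"x": 0,"y": 0,"z": 0,"ax": 0,"ay": 0,"az": 0},{"gripper": 1,"x": 0,"y": 0,"z": 0,"ax": 0,"ay": 0,"az": 0}])

```text
clock: 6.77
position: [533.2, 361.6, 45.2]
ee_rot: [-0.38, 0.925, 0.0, 0.0]
contact_force: [-1.1, 0.2, 3.6]
gripper_width: 0.1
grasp_force: 2.2
```

Emit:
send_rows(targets=[{"gripper": 1,"x": 0,"y": 0,"z": 0.03,"ax": 0,"ay": 0,"az": 0},{"gripper": 1,"x": 0,"y": 0,"z": 0,"ax": 0,"ay": 0,"az": 0},{"gripper": 1,"x": 0,"y": 0,"z": 0,"ax": 0,"ay": 0,"az": 0}])

```text
clock: 7.02
position: [533.1, 361.6, 44.8]
ee_rot: [-0.38, 0.925, 0.0, 0.0]
contact_force: [-0.5, -0.2, 4.7]
gripper_width: -0.0
grasp_force: 2.3
```

Emit:
send_rows(targets=[{"gripper": 1,"x": 0,"y": 0,"z": 0.05,"ax": 0,"ay": 0,"az": 0},{"gripper": 1,"x": 0,"y": 0,"z": 0,"ax": 0,"ay": 0,"az": 0},{"gripper": 1,"x": 0,"y": 0,"z": 0,"ax": 0,"ay": 0,"az": 0}])

```text
clock: 7.27
position: [533.1, 361.5, 44.2]
ee_rot: [-0.38, 0.925, 0.0, 0.0]
contact_force: [0.8, 0.7, 3.8]
gripper_width: -0.1
grasp_force: 2.2
```

Emit:
send_rows(targets=[{"gripper": 1,"x": 0,"y": 0,"z": 0.05,"ax": 0,"ay": 0,"az": 0},{"gripper": 1,"x": 0,"y": 0,"z": 0,"ax": 0,"ay": 0,"az": 0},{"gripper": 1,"x": 0,"y": 0,"z": 0,"ax": 0,"ay": 0,"az": 0}])

```text
clock: 7.52
position: [533.0, 361.5, 43.6]
ee_rot: [-0.38, 0.925, 0.0, 0.0]
contact_force: [0.8, 0.6, 5.0]
gripper_width: 0.5
grasp_force: 2.2
```

Emit:
send_rows(targets=[{"gripper": 1,"x": 0,"y": 0,"z": 0.05,"ax": 0,"ay": 0,"az": 0},{"gripper": 1,"x": 0,"y": 0,"z": 0,"ax": 0,"ay": 0,"az": 0},{"gripper": 1,"x": 0,"y": 0,"z": 0,"ax": 0,"ay": 0,"az": 0}])

```text
clock: 7.77
position: [533.0, 361.5, 43.1]
ee_rot: [-0.38, 0.925, 0.0, 0.0]
contact_force: [-0.1, 0.5, 4.1]
gripper_width: -0.0
grasp_force: 2.2
```

Emit:
send_rows(targets=[{"gripper": 1,"x": 0,"y": 0,"z": 0.05,"ax": 0,"ay": 0,"az": 0},{"gripper": 1,"x": 0,"y": 0,"z": 0,"ax": 0,"ay": 0,"az": 0},{"gripper": 1,"x": 0,"y": 0,"z": 0,"ax": 0,"ay": 0,"az": 0}])

```text
clock: 8.02
position: [533.0, 361.5, 42.7]
ee_rot: [-0.38, 0.925, 0.0, 0.0]
contact_force: [1.1, 1.0, 4.2]
gripper_width: -0.2
grasp_force: 2.3
```

Emit:
send_rows(targets=[{"gripper": 1,"x": 0,"y": 0,"z": 0.05,"ax": 0,"ay": 0,"az": 0},{"gripper": 1,"x": 0,"y": 0,"z": 0,"ax": 0,"ay": 0,"az": 0},{"gripper": 1,"x": 0,"y": 0,"z": 0,"ax": 0,"ay": 0,"az": 0}])

```text
clock: 8.27
position: [533.0, 361.4, 42.2]
ee_rot: [-0.38, 0.925, 0.0, 0.0]
contact_force: [1.0, 0.2, 4.7]
gripper_width: 0.1
grasp_force: 2.4
```

Emit:
send_rows(targets=[{"gripper": 1,"x": 0,"y": 0,"z": 0.05,"ax": 0,"ay": 0,"az": 0},{"gripper": 1,"x": 0,"y": 0,"z": 0,"ax": 0,"ay": 0,"az": 0},{"gripper": 1,"x": 0,"y": 0,"z": 0,"ax": 0,"ay": 0,"az": 0}])

```text
clock: 8.52
position: [533.0, 361.4, 41.7]
ee_rot: [-0.38, 0.925, 0.0, 0.0]
contact_force: [0.6, 1.3, 5.0]
gripper_width: 0.3
grasp_force: 2.5
```

Emit:
send_rows(targets=[{"gripper": 1,"x": 0,"y": 0,"z": 0.05,"ax": 0,"ay": 0,"az": 0},{"gripper": 1,"x": 0,"y": 0,"z": 0,"ax": 0,"ay": 0,"az": 0},{"gripper": 1,"x": 0,"y": 0,"z": 0,"ax": 0,"ay": 0,"az": 0}])

```text
clock: 8.77
position: [532.9, 361.4, 41.2]
ee_rot: [-0.38, 0.925, 0.0, 0.0]
contact_force: [0.6, 0.8, 6.0]
gripper_width: 0.1
grasp_force: 2.6
```

Emit:
send_rows(targets=[{"gripper": 1,"x": 0,"y": 0,"z": 0.05,"ax": 0,"ay": 0,"az": 0},{"gripper": 1,"x": 0,"y": 0,"z": 0,"ax": 0,"ay": 0,"az": 0},{"gripper": 1,"x": 0,"y": 0,"z": 0,"ax": 0,"ay": 0,"az": 0}])

```text
clock: 9.02
position: [532.9, 361.4, 40.7]
ee_rot: [-0.38, 0.925, -0.0, 0.0]
contact_force: [-0.2, 0.2, 6.1]
gripper_width: -0.3
grasp_force: 2.7
```

Emit:
send_rows(targets=[{"gripper": 1,"x": 0,"y": 0,"z": 0.05,"ax": 0,"ay": 0,"az": 0},{"gripper": 1,"x": 0,"y": 0,"z": 0,"ax": 0,"ay": 0,"az": 0},{"gripper": 1,"x": 0,"y": 0,"z": 0,"ax": 0,"ay": 0,"az": 0}])

```text
clock: 9.27
position: [532.9, 361.3, 40.3]
ee_rot: [-0.38, 0.925, -0.0, -0.0]
contact_force: [-0.5, -0.9, 6.1]
gripper_width: 0.2
grasp_force: 2.9
```

Emit:
send_rows(targets=[{"gripper": 1,"x": 0,"y": 0,"z": 0.05,"ax": 0,"ay": 0,"az": 0},{"gripper": 1,"x": 0,"y": 0,"z": 0,"ax": 0,"ay": 0,"az": 0},{"gripper": 1,"x": 0,"y": 0,"z": 0,"ax": 0,"ay": 0,"az": 0}])

```text
clock: 9.52
position: [532.9, 361.3, 40.3]
ee_rot: [-0.381, 0.925, -0.0, 0.0]
contact_force: [-1.4, -0.4, 7.6]
gripper_width: 0.1
grasp_force: 3.9
```

The floor shows at z ≈ 40.3: the tip stopped moving and the force rose. I'll now press up to about 13 N.

Emit:
send_rows(targets=[{"gripper": 1,"x": 0,"y": 0,"z": 0.05,"ax": 0,"ay": 0,"az": 0},{"gripper": 1,"x": 0,"y": 0,"z": 0,"ax": 0,"ay": 0,"az": 0},{"gripper": 1,"x": 0,"y": 0,"z": 0,"ax": 0,"ay": 0,"az": 0}])

```text
clock: 9.77
position: [532.9, 361.4, 40.3]
ee_rot: [-0.381, 0.925, -0.0, 0.0]
contact_force: [-2.3, 0.1, 10.0]
gripper_width: 0.1
grasp_force: 5.0
```

Emit:
send_rows(targets=[{"gripper": 1,"x": 0,"y": 0,"z": 0.04,"ax": 0,"ay": 0,"az": 0},{"gripper": 1,"x": 0,"y": 0,"z": 0,"ax": 0,"ay": 0,"az": 0},{"gripper": 1,"x": 0,"y": 0,"z": 0,"ax": 0,"ay": 0,"az": 0}])

```text
clock: 10.02
position: [532.9, 361.4, 40.3]
ee_rot: [-0.381, 0.925, -0.0, 0.0]
contact_force: [-2.3, -0.7, 12.0]
gripper_width: 0.1
grasp_force: 5.8
```

Emit:
send_rows(targets=[{"gripper": 1,"x": 0,"y": 0,"z": 0.04,"ax": 0,"ay": 0,"az": 0},{"gripper": 1,"x": 0.05,"y": 0,"z": 0,"ax": 0,"ay": 0,"az": 0},{"gripper": 1,"x": 0.1,"y": 0,"z": 0,"ax": 0,"ay": 0,"az": 0},{"gripper": 1,"x": 0.1,"y": 0,"z": 0,"ax": 0,"ay": 0,"az": 0}])

```text
clock: 10.35
position: [532.8, 361.3, 40.3]
ee_rot: [-0.381, 0.925, 0.001, 0.003]
contact_force: [1.2, 2.9, 9.0]
gripper_width: 0.3
grasp_force: 4.4
```

Emit:
send_rows(targets=[{"gripper": 1,"x": 0.1,"y": 0,"z": 0,"ax": 0,"ay": 0,"az": 0},{"gripper": 1,"x": 0.1,"y": 0,"z": 0,"ax": 0,"ay": 0,"az": 0},{"gripper": 1,"x": 0.1,"y": 0,"z": 0,"ax": 0,"ay": 0,"az": 0}])

```text
clock: 10.6
position: [530.9, 359.4, 40.3]
ee_rot: [-0.381, 0.925, 0.001, 0.003]
contact_force: [1.0, 1.9, 8.3]
gripper_width: -0.2
grasp_force: 4.4
```

Emit:
send_rows(targets=[{"gripper": 1,"x": 0,"y": 0,"z": 0.06,"ax": 0,"ay": 0,"az": 0},{"gripper": 1,"x": 0,"y": 0,"z": 0.05,"ax": 0,"ay": 0,"az": 0},{"gripper": 1,"x": 0,"y": 0,"z": 0,"ax": 0,"ay": 0,"az": 0}])

```text
clock: 10.85
position: [530.8, 359.2, 40.3]
ee_rot: [-0.381, 0.925, 0.001, 0.003]
contact_force: [-0.4, 0.7, 13.9]
gripper_width: -0.3
grasp_force: 7.0
```

Emit:
send_rows(targets=[{"gripper": 1,"x": 0.1,"y": 0,"z": 0,"ax": 0,"ay": 0,"az": 0},{"gripper": 1,"x": 0.1,"y": 0,"z": 0,"ax": 0,"ay": 0,"az": 0},{"gripper": 1,"x": 0.1,"y": 0,"z": 0,"ax": 0,"ay": 0,"az": 0}])

```text
clock: 11.1
position: [529.6, 358.0, 40.3]
ee_rot: [-0.381, 0.924, 0.001, 0.004]
contact_force: [1.5, 2.5, 11.4]
gripper_width: -0.0
grasp_force: 5.9
```

Run:
```python
from h import *
for i in range(3):
  a,d=arm.get_image('scene'); s=arm.read_state();print(s['position'],s['contact_force'],s['grasp_force'])
np.save('scene_i.npy',a);np.save('scene_d.npy',d)
cv2.imwrite('pics/c2.png',cv2.resize(a[250:340,190:310],(800,600),interpolation=2)[:,:,::-1])
```

```text
[529.37064633 357.78153282  40.24756696] [ 0.40600576  2.13032248 11.89483433] 6.133777362992987
[529.27823262 357.74369353  40.23541274] [ 1.15048561  1.72810545 12.13657486] 6.306109627475962
[529.26820386 357.73673177  40.24763239] [ 0.5040178   1.92558405 12.5201093 ] 6.319961047265679
```

View pics/c2.png

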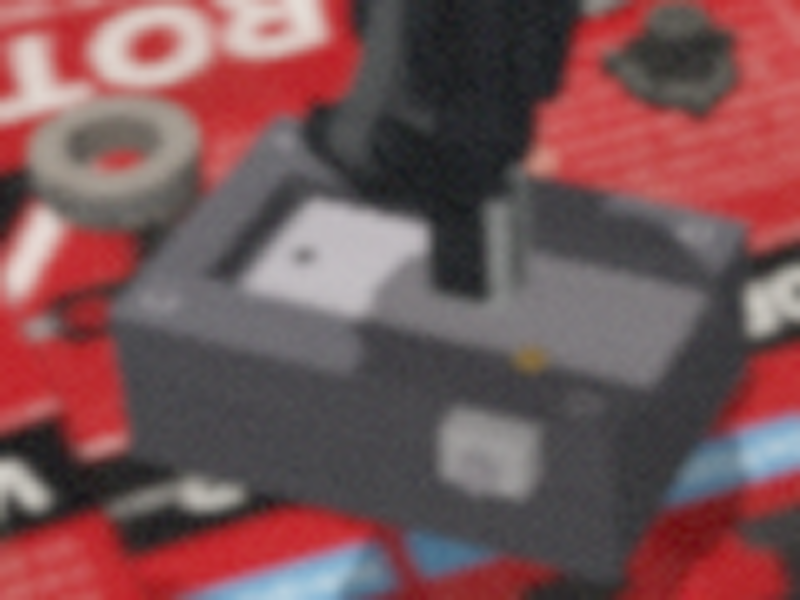

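The shim has sunk in the groove, with the fingers on its middle. The punch mark is at crop (303,255), which is scene pixel (235.4,288.3). I'll track that mark to tell sliding from slipping.

Emit:
send_rows(targets=[{"gripper": 1,"x": 0.05,"y": 0,"z": 0.04,"ax": 0,"ay": 0,"az": 0},{"gripper": 1,"x": 0.1,"y": 0,"z": 0,"ax": 0,"ay": 0,"az": 0},{"gripper": 1,"x": 0.1,"y": 0,"z": 0,"ax": 0,"ay": 0,"az": 0},{"gripper": 1,"x": 0.1,"y": 0,"z": 0,"ax": 0,"ay": 0,"az": 0},{"gripper": 1,"x": 0.1,"y": 0,"z": 0,"ax": 0,"ay": 0,"az": 0}])

```text
clock: 11.67
position: [526.8, 355.2, 40.3]
ee_rot: [-0.381, 0.924, 0.001, 0.005]
contact_force: [2.5, 2.6, 12.8]
gripper_width: 0.0
grasp_force: 6.4
```

Emit:
send_rows(targets=[{"gripper": 1,"x": 0.1,"y": 0,"z": 0,"ax": 0,"ay": 0,"az": 0},{"gripper": 1,"x": 0.1,"y": 0,"z": 0,"ax": 0,"ay": 0,"az": 0},{"gripper": 1,"x": 0.1,"y": 0,"z": 0,"ax": 0,"ay": 0,"az": 0},{"gripper": 1,"x": 0.1,"y": 0,"z": 0,"ax": 0,"ay": 0,"az": 0}])

```text
clock: 12.0
position: [523.9, 352.4, 40.2]
ee_rot: [-0.381, 0.924, 0.001, 0.005]
contact_force: [1.9, 3.2, 13.3]
gripper_width: -0.3
grasp_force: 6.5
```

```bash
cat >> h.py <<'E'
def punch(img,z0=40.5,box=None):
    # darkest small blob inside bright shim near far end, scene cam; ray to plane z0
    g=cv2.cvtColor(img,cv2.COLOR_RGB2GRAY)
    g=cv2.GaussianBlur(g,(3,3),0)
    bh=cv2.morphologyEx(g,cv2.MORPH_BLACKHAT,np.ones((9,9)))
    u0,v0,u1,v1=box; b=bh[v0:v1,u0:u1].astype(float); j,i=np.unravel_index(b.argmax(),b.shape)
    q=b[max(j-2,0):j+3,max(i-2,0):i+3]; jj,ii=np.mgrid[max(j-2,0):max(j-2,0)+q.shape[0],max(i-2,0):max(i-2,0)+q.shape[1]]
    u=(q*ii).sum()/q.sum()+u0; v=(q*jj).sum()/q.sum()+v0
    m=arm.camera_model('scene');C=np.array(m['cam_to_world']);r=C[:3,:3]@[(u-m['cx'])/m['fx'],(v-m['cy'])/m['fy'],1]
    return u,v,b.max(),(C[:3,3]+r*(z0-C[2,3])/r[2])
E
python3 - <<'E'
from h import *
o=np.load('scene_i.npy');x=np.array([.7096,.7046])
A=punch(o,box=(231,284,241,292));print(A, A[3][:2]@x)
a,d=arm.get_image('scene');np.save('scene_i.npy',a)
B=punch(a,box=(232,284,249,294));print(B,B[3][:2]@x)
s=arm.read_state();print(s['position'],s['position'][:2]@x,s['contact_force'],s['grasp_force'])
E
```

```text
(np.float64(235.2534818941504), np.float64(288.041782729805), np.float64(36.0), array([564.56718529, 391.30473876,  40.5       ])) 676.3301936143237
(np.float64(239.36607142857142), np.float64(288.8958333333333), np.float64(34.0), array([559.42115591, 385.70836734,  40.5       ])) 668.7353678601897
[523.67082873 352.12239421  40.23465891] 619.702259028088 [ 0.28512699  1.19895729 13.72842453] 6.794145943131298
```

No slip: the tool moved 7.9 mm and the mark 7.6 mm. I'll keep dragging.

Emit:
send_rows(targets=[{"gripper": 1,"x": 0.12,"y": 0,"z": 0,"ax": 0,"ay": 0,"az": 0},{"gripper": 1,"x": 0.12,"y": 0,"z": 0,"ax": 0,"ay": 0,"az": 0},{"gripper": 1,"x": 0.12,"y": 0,"z": 0,"ax": 0,"ay": 0,"az": 0},{"gripper": 1,"x": 0.12,"y": 0,"z": 0,"ax": 0,"ay": 0,"az": 0},{"gripper": 1,"x": 0.12,"y": 0,"z": 0,"ax": 0,"ay": 0,"az": 0}])

```text
clock: 12.47
position: [519.7, 348.2, 40.2]
ee_rot: [-0.381, 0.924, 0.001, 0.005]
contact_force: [2.3, 1.6, 13.0]
gripper_width: 0.2
grasp_force: 6.5
```

Emit:
send_rows(targets=[{"gripper": 1,"x": 0.12,"y": 0,"z": 0,"ax": 0,"ay": 0,"az": 0},{"gripper": 1,"x": 0.12,"y": 0,"z": 0,"ax": 0,"ay": 0,"az": 0},{"gripper": 1,"x": 0.12,"y": 0,"z": 0,"ax": 0,"ay": 0,"az": 0},{"gripper": 1,"x": 0.12,"y": 0,"z": 0,"ax": 0,"ay": 0,"az": 0},{"gripper": 1,"x": 0.12,"y": 0,"z": 0,"ax": 0,"ay": 0,"az": 0}])

```text
clock: 12.88
position: [515.5, 344.0, 40.2]
ee_rot: [-0.381, 0.924, 0.001, 0.005]
contact_force: [2.2, 2.0, 13.7]
gripper_width: 0.1
grasp_force: 6.6
```

Run:
```python
from h import *
x=np.array([.7096,.7046])
i0=cv2.imread('pics/s0.png')[:,:,::-1].copy()
A=punch(i0,49,box=(229,281,237,288));print(A, A[3][:2]@x)
a,d=arm.get_image('scene');np.save('scene_i.npy',a);cv2.imwrite('pics/s3.png',a[:,:,::-1])
B=punch(a,box=(238,284,258,296));print(B,B[3][:2]@x)
s=arm.read_state();print(s['position'],s['position'][:2]@x,s['contact_force'],s['grasp_force'])
```

```text
(np.float64(232.7055393586006), np.float64(284.07580174927114), np.float64(34.0), array([566.11148777, 394.61878011,  49.        ])) 679.7611041889888
(np.float64(245.93805309734512), np.float64(290.25958702064895), np.float64(35.0), array([551.23851061, 376.80582258,  40.5       ])) 656.6562297176599
[515.20040969 343.71685565  40.2256296 ] 607.7691072069767 [ 0.72305973  2.12523941 14.02414767] 6.9802849274128675
```

Emit:
send_rows(targets=[{"gripper": 1,"x": 0.12,"y": 0,"z": 0,"ax": 0,"ay": 0,"az": 0},{"gripper": 1,"x": 0.12,"y": 0,"z": 0,"ax": 0,"ay": 0,"az": 0},{"gripper": 1,"x": 0.12,"y": 0,"z": 0,"ax": 0,"ay": 0,"az": 0},{"gripper": 1,"x": 0.12,"y": 0,"z": 0,"ax": 0,"ay": 0,"az": 0},{"gripper": 1,"x": 0.12,"y": 0,"z": 0,"ax": 0,"ay": 0,"az": 0}])

```text
clock: 13.35
position: [511.3, 339.8, 40.2]
ee_rot: [-0.381, 0.924, 0.001, 0.005]
contact_force: [2.5, 1.7, 13.8]
gripper_width: 0.1
grasp_force: 6.7
```

Emit:
send_rows(targets=[{"gripper": 1,"x": 0.12,"y": 0,"z": 0,"ax": 0,"ay": 0,"az": 0},{"gripper": 1,"x": 0.12,"y": 0,"z": 0,"ax": 0,"ay": 0,"az": 0},{"gripper": 1,"x": 0.12,"y": 0,"z": 0,"ax": 0,"ay": 0,"az": 0},{"gripper": 1,"x": 0.12,"y": 0,"z": 0,"ax": 0,"ay": 0,"az": 0},{"gripper": 1,"x": 0.12,"y": 0,"z": 0,"ax": 0,"ay": 0,"az": 0}])

```text
clock: 13.77
position: [507.0, 335.6, 40.2]
ee_rot: [-0.381, 0.924, 0.001, 0.005]
contact_force: [2.4, 2.5, 14.5]
gripper_width: -0.2
grasp_force: 6.7
```

Run:
```python
from h import *
x=np.array([.7096,.7046])
a,d=snap('scene','pics/s4.png');b,_=snap('top','pics/t4.png')
B=punch(a,box=(245,284,268,298));print(B,B[3][:2]@x)
s=arm.read_state();print(s['position'],s['position'][:2]@x,s['contact_force'],s['grasp_force'])
o=np.zeros((600,800,3),np.uint8)
o[:,:500]=cv2.resize(a[260:344,240:310],(500,600),interpolation=2);o[:400,500:]=cv2.resize(b[250:310,260:305],(300,400),interpolation=2)
# predicted overlay of mouth line & shim front would confuse; just view
cv2.imwrite('pics/c4.png',o[:,:,::-1])
```

```text
(np.float64(252.12325581395348), np.float64(292.01395348837207), np.float64(41.0), array([542.37430232, 368.89603275,  40.5       ])) 644.792949596035
[506.67157795 335.195645    40.21813402] 595.7130031805232 [ 1.19295209  1.64328894 14.78175569] 7.2710077883675694
```

View pics/c4.png

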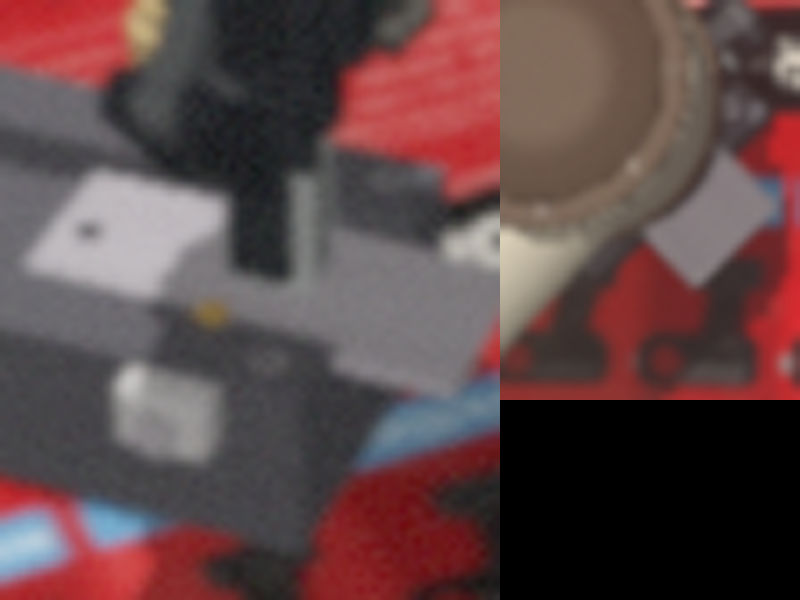

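The shim now sticks out of the open end. Its front-left corner is at scene pixel (304,315), and it emerges from the block at about (287,309). In the top picture its front corners are at (289.6,292.8) and (300.5,280.8).

Run:
```python
from h import *
x=np.array([.7096,.7046]);y=np.array([-.7046,.7096])
def pl(cam,u,v,z0):
    m=arm.camera_model(cam);C=np.array(m['cam_to_world']);r=C[:3,:3]@[(u-m['cx'])/m['fx'],(v-m['cy'])/m['fy'],1]
    p=(C[:3,3]+r*(z0-C[2,3])/r[2])[:2];return p.round(1),round(p@x,1),round(p@y,1)
print('front L scene',pl('scene',304.1,315.3,40.2))
print('emerge scene',pl('scene',286.9,309,44))
print('front top',pl('top',289.6,292.8,40.2),pl('top',300.5,280.8,40.2))
```

```text
front L scene (array([451.3, 313.1]), np.float64(540.8), np.float64(-95.9))
emerge scene (array([473.1, 333.8]), np.float64(570.9), np.float64(-96.5))
front top (array([450.8, 310.6]), np.float64(538.7), np.float64(-97.2)) (array([480.9, 284.4]), np.float64(541.6), np.float64(-137.0))
```

Overhang is about 28–29 mm, so 6 mm more.

Emit:
send_rows(targets=[{"gripper": 1,"x": 0.12,"y": 0,"z": 0,"ax": 0,"ay": 0,"az": 0},{"gripper": 1,"x": 0.12,"y": 0,"z": 0,"ax": 0,"ay": 0,"az": 0},{"gripper": 1,"x": 0.12,"y": 0,"z": 0,"ax": 0,"ay": 0,"az": 0},{"gripper": 1,"x": 0.12,"y": 0,"z": 0,"ax": 0,"ay": 0,"az": 0},{"gripper": 1,"x": 0.12,"y": 0,"z": 0,"ax": 0,"ay": 0,"az": 0}])

```text
clock: 14.28
position: [502.8, 331.4, 40.2]
ee_rot: [-0.381, 0.924, 0.002, 0.005]
contact_force: [2.0, 1.4, 14.0]
gripper_width: -0.2
grasp_force: 6.8
```

Emit:
send_rows(targets=[{"gripper": 1,"x": 0,"y": 0,"z": -0.1,"ax": 0,"ay": 0,"az": 0},{"gripper": 1,"x": 0,"y": 0,"z": -0.2,"ax": 0,"ay": 0,"az": 0},{"gripper": 1,"x": 0,"y": 0,"z": -0.3,"ax": 0,"ay": 0,"az": 0},{"gripper": 1,"x": 0,"y": 0,"z": -0.3,"ax": 0,"ay": 0,"az": 0},{"gripper": 1,"x": 0,"y": 0,"z": -0.4,"ax": 0,"ay": 0,"az": 0}])

```text
clock: 14.7
position: [498.4, 327.2, 48.7]
ee_rot: [-0.38, 0.925, -0.001, -0.002]
contact_force: [-1.2, -0.9, -0.1]
gripper_width: -0.2
grasp_force: 0.0
```

Emit:
send_rows(targets=[{"gripper": 1,"x": 0,"y": 0,"z": -2,"ax": 0,"ay": 0,"az": 0},{"gripper": 1,"x": 0,"y": 0,"z": -4,"ax": 0,"ay": 0,"az": 0},{"gripper": 0.2,"x": 2,"y": 0,"z": 0,"ax": 0,"ay": 0,"az": 0},{"gripper": -0.6,"x": 2,"y": 0,"z": 0,"ax": 0,"ay": 0,"az": 0},{"gripper": -0.6,"x": 0,"y": 0,"z": 0,"ax": 0,"ay": 0,"az": 0}])

```text
clock: 15.12
position: [467.7, 297.0, 109.4]
ee_rot: [-0.38, 0.925, -0.0, -0.003]
contact_force: [-1.6, -0.7, -0.9]
gripper_width: 35.8
grasp_force: 0.0
```

Emit:
send_rows(targets=[{"gripper": -0.6,"x": 0,"y": 0,"z": 0,"ax": 0,"ay": 0,"az": 0},{"gripper": -0.6,"x": 0,"y": 0,"z": 0,"ax": 0,"ay": 0,"az": 0},{"gripper": -0.6,"x": 0,"y": 0,"z": 0,"ax": 0,"ay": 0,"az": 0},{"gripper": -0.6,"x": 0,"y": 0,"z": 0,"ax": 0,"ay": 0,"az": 0}])

```text
clock: 15.45
position: [471.4, 300.5, 109.3]
ee_rot: [-0.38, 0.925, -0.0, -0.0]
contact_force: [0.9, 0.2, -0.7]
gripper_width: 68.0
grasp_force: 0.0
```

Run:
```python
from h import *
x=np.array([.7096,.7046])
a,d=snap('scene','pics/s5.png');b,_=snap('top','pics/t5.png')
B=punch(a,49,box=(245,280,268,298));print(B,B[3][:2]@x)
s=arm.read_state();print(s['position'],s['ee_rot'],s['contact_force'],s['grasp_force'],s['gripper_width'])
o=np.zeros((600,800,3),np.uint8)
o[:450]=cv2.resize(a[255:345,190:350],(800,450),interpolation=2)
cv2.imwrite('pics/c5.png',o[:450,:,::-1])
```

```text
(np.float64(256.8602941176471), np.float64(289.03921568627453), np.float64(41.0), array([536.30485035, 362.14280458,  49.        ])) 635.7277419122902
[471.30206984 300.38524058 109.37955963] [-3.80387552e-01  9.24827126e-01 -1.32132440e-04 -2.81359858e-04] [ 0.19894523  2.08620579 -0.2532028 ] 0.0 68.30032300793397
```

View pics/c5.png

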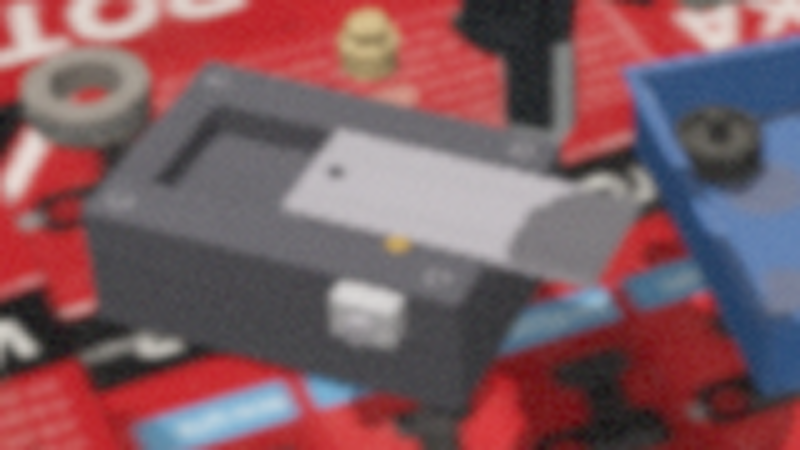

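The shim overhangs about 35 mm: the mark moved 44 mm and the inset was about 8. It has risen level on its lifters, with front corners at crop (600,282) and (640,200). I'll now lower the open gripper over the end.

Emit:
send_rows(targets=[{"gripper": -0.6,"x": -0.48,"y": 0.1,"z": 2,"ax": 0,"ay": 0,"az": 0},{"gripper": -0.6,"x": 0,"y": 0,"z": 2,"ax": 0,"ay": 0,"az": 0},{"gripper": -0.6,"x": 0,"y": 0,"z": 1.7,"ax": 0,"ay": 0,"az": 0},{"gripper": -0.6,"x": 0,"y": 0,"z": 1,"ax": 0,"ay": 0,"az": 0},{"gripper": -0.6,"x": 0,"y": 0,"z": 0,"ax": 0,"ay": 0,"az": 0}])

```text
clock: 15.97
position: [472.7, 303.1, 40.3]
ee_rot: [-0.38, 0.925, -0.001, -0.002]
contact_force: [0.1, -0.5, -0.2]
gripper_width: 68.5
grasp_force: 0.0
```

Emit:
send_rows(targets=[{"gripper": -0.6,"x": 0,"y": 0,"z": 0,"ax": 0,"ay": 0,"az": 0},{"gripper": -0.6,"x": 0,"y": 0,"z": 0,"ax": 0,"ay": 0,"az": 0},{"gripper": -0.6,"x": 0,"y": 0,"z": 0,"ax": 0,"ay": 0,"az": 0}])

```text
clock: 16.22
position: [474.5, 305.0, 44.0]
ee_rot: [-0.381, 0.925, 0.0, 0.001]
contact_force: [1.0, 0.7, 0.1]
gripper_width: 68.2
grasp_force: 0.0
```

Run:
```python
from h import *
a,d=snap('scene','pics/s6.png');b,_=snap('top','pics/t6.png')
s=arm.read_state();print(s['position'],s['ee_rot'],s['contact_force'],s['grasp_force'],s['gripper_width'])
cv2.imwrite('pics/c6.png',cv2.resize(a[245:335,240:360],(800,600),interpolation=2)[:,:,::-1])
```

```text
[474.2640272  304.73948565  43.85996218] [-3.80472837e-01  9.24791510e-01  4.25190575e-04  9.49911989e-04] [ 1.04475252 -0.37249274  0.07718264] 0.0 68.16387140141315
```

View pics/c6.png

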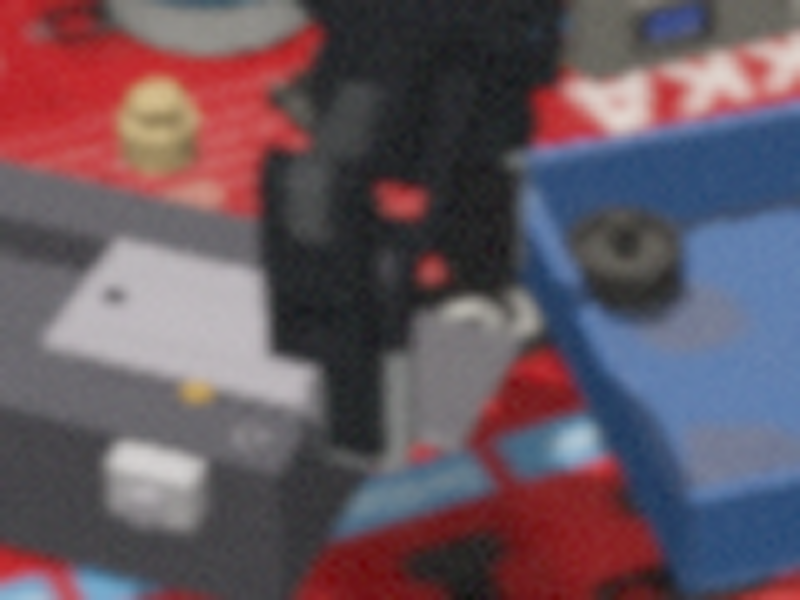

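The near finger is beside the shim's overhang, just off the block's face, and the shim's end shows beyond it. I'll lower 2 mm so the tips come level with its underside, then close.

Emit:
send_rows(targets=[{"gripper": -0.6,"x": 0,"y": 0,"z": 0.2,"ax": 0,"ay": 0,"az": 0},{"gripper": -0.6,"x": 0,"y": 0,"z": 0,"ax": 0,"ay": 0,"az": 0},{"gripper": -0.1,"x": 0,"y": 0,"z": 0,"ax": 0,"ay": 0,"az": 0},{"gripper": 0.1,"x": 0,"y": 0,"z": 0,"ax": 0,"ay": 0,"az": 0},{"gripper": 0.2,"x": 0,"y": 0,"z": 0,"ax": 0,"ay": 0,"az": 0}])

```text
clock: 16.73
position: [473.7, 304.5, 40.9]
ee_rot: [-0.38, 0.925, 0.0, 0.0]
contact_force: [-0.2, -0.1, 0.7]
gripper_width: 41.7
grasp_force: 60.5
```

Emit:
send_rows(targets=[{"gripper": 1,"x": 0,"y": 0,"z": 0,"ax": 0,"ay": 0,"az": 0},{"gripper": 1,"x": 0,"y": 0,"z": 0,"ax": 0,"ay": 0,"az": 0},{"gripper": 1,"x": 0,"y": 0,"z": 0,"ax": 0,"ay": 0,"az": 0},{"gripper": 1,"x": 0,"y": 0,"z": 0,"ax": 0,"ay": 0,"az": 0}])

```text
clock: 17.07
position: [473.7, 304.4, 40.9]
ee_rot: [-0.38, 0.925, 0.0, 0.0]
contact_force: [-1.5, 1.5, 1.3]
gripper_width: 41.6
grasp_force: 60.5
```

Emit:
send_rows(targets=[{"gripper": 1,"x": 0,"y": 0,"z": -0.1,"ax": 0,"ay": 0,"az": 0},{"gripper": 1,"x": 0,"y": 0,"z": -0.2,"ax": 0,"ay": 0,"az": 0},{"gripper": 1,"x": 0,"y": 0,"z": -0.3,"ax": 0,"ay": 0,"az": 0},{"gripper": 1,"x": 0,"y": 0,"z": -0.3,"ax": 0,"ay": 0,"az": 0},{"gripper": 1,"x": 0,"y": 0,"z": -0.3,"ax": 0,"ay": 0,"az": 0}])

```text
clock: 17.48
position: [474.0, 303.9, 53.1]
ee_rot: [-0.38, 0.925, -0.0, -0.0]
contact_force: [-0.4, -0.0, -1.2]
gripper_width: 41.5
grasp_force: 61.0
```

Emit:
send_rows(targets=[{"gripper": 1,"x": 0,"y": 0,"z": -0.6,"ax": 0,"ay": 0,"az": 0},{"gripper": 1,"x": 0,"y": 0,"z": -0.8,"ax": 0,"ay": 0,"az": 0},{"gripper": 1,"x": 0,"y": 0,"z": -0.8,"ax": 0,"ay": 0,"az": 0},{"gripper": 1,"x": 0,"y": 0,"z": -0.8,"ax": 0,"ay": 0,"az": 0},{"gripper": 1,"x": 0,"y": 0,"z": -0.8,"ax": 0,"ay": 0,"az": 0}])

```text
clock: 17.9
position: [474.0, 304.4, 92.0]
ee_rot: [-0.38, 0.925, 0.0, 0.0]
contact_force: [-1.4, 0.4, -1.1]
gripper_width: 41.3
grasp_force: 61.0
```

Run:
```python
from h import *
a,d=snap('scene','pics/s7.png');b,_=snap('top','pics/t7.png')
s=arm.read_state();print(s['position'],s['ee_rot'],s['contact_force'],s['wrist_torque'],s['grasp_force'],s['gripper_width'])
o=np.zeros((600,800,3),np.uint8)
o[:,:]=cv2.resize(a[215:335,200:360],(800,600),interpolation=2)
cv2.imwrite('pics/c7.png',o[:,:,::-1])
```

```text
[474.7080712  305.12299643  92.8944317 ] [-3.80552437e-01  9.24757186e-01  7.32987556e-04  1.85794798e-03] [ 0.06320195  0.8347931  -1.52963081] [ 0.03016302 -0.01089593  0.00765959] 61.00387215614319 41.738271501415994
```

View pics/c7.png

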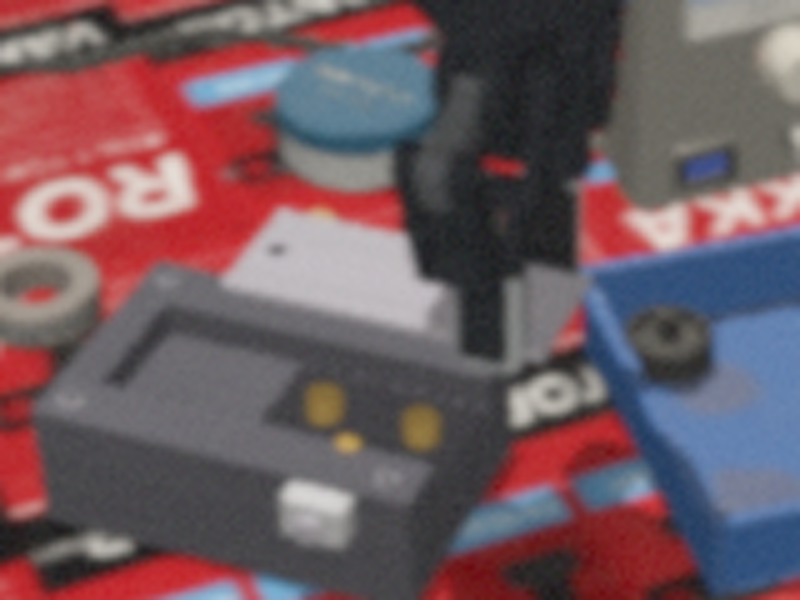

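The shim is held level, clear above the nest; the lifters are now visible in the empty groove. I'll turn 38° and carry it over the tray.

Emit:
send_rows(targets=[{"gripper": 1,"x": 0,"y": 0,"z": 0,"ax": 0,"ay": 0,"az": -4.8},{"gripper": 1,"x": 0,"y": 0,"z": 0,"ax": 0,"ay": 0,"az": -4.8},{"gripper": 1,"x": 0,"y": 0,"z": 0,"ax": 0,"ay": 0,"az": -4.8},{"gripper": 1,"x": 0,"y": 0,"z": 0,"ax": 0,"ay": 0,"az": -4.8},{"gripper": 1,"x": 0,"y": 0,"z": 0,"ax": 0,"ay": 0,"az": -4.8}])

```text
clock: 18.42
position: [473.6, 304.1, 90.6]
ee_rot: [-0.566, 0.824, -0.0, -0.0]
contact_force: [0.1, -0.3, -0.9]
gripper_width: 41.6
grasp_force: 61.0
```

Emit:
send_rows(targets=[{"gripper": 1,"x": 0,"y": 0,"z": 0,"ax": 0,"ay": 0,"az": -4.8},{"gripper": 1,"x": 0,"y": 0,"z": 0,"ax": 0,"ay": 0,"az": -4.8},{"gripper": 1,"x": 0,"y": 0,"z": 0,"ax": 0,"ay": 0,"az": -4.8},{"gripper": 1,"x": 1.2,"y": -0.08,"z": 0,"ax": 0,"ay": 0,"az": 0},{"gripper": 1,"x": 2,"y": -0.13,"z": 0,"ax": 0,"ay": 0,"az": 0}])

```text
clock: 18.83
position: [472.2, 272.8, 90.6]
ee_rot: [-0.663, 0.748, -0.0, 0.0]
contact_force: [-0.3, 0.1, -0.1]
gripper_width: 41.3
grasp_force: 61.0
```

Emit:
send_rows(targets=[{"gripper": 1,"x": 2.6,"y": -0.17,"z": 0,"ax": 0,"ay": 0,"az": 0},{"gripper": 1,"x": 2.6,"y": -0.17,"z": 0,"ax": 0,"ay": 0,"az": 0},{"gripper": 1,"x": 2.6,"y": -0.17,"z": 0,"ax": 0,"ay": 0,"az": 0},{"gripper": 1,"x": 2.6,"y": -0.17,"z": 0,"ax": 0,"ay": 0,"az": 0},{"gripper": 1,"x": 2.6,"y": -0.17,"z": 0,"ax": 0,"ay": 0,"az": 0}])

```text
clock: 19.25
position: [464.2, 140.2, 90.7]
ee_rot: [-0.663, 0.749, 0.0, -0.0]
contact_force: [0.3, -0.8, -1.7]
gripper_width: 41.6
grasp_force: 61.0
```

Emit:
send_rows(targets=[{"gripper": 1,"x": 2,"y": -0.13,"z": 0,"ax": 0,"ay": 0,"az": 0},{"gripper": 1,"x": 1.4,"y": -0.09,"z": 0,"ax": 0,"ay": 0,"az": 0},{"gripper": 1,"x": 0,"y": 0,"z": 0,"ax": 0,"ay": 0,"az": 0},{"gripper": 1,"x": 0,"y": 0,"z": 0,"ax": 0,"ay": 0,"az": 0},{"gripper": 1,"x": 0,"y": 0,"z": 0,"ax": 0,"ay": 0,"az": 0}])

```text
clock: 19.67
position: [463.4, 108.5, 91.0]
ee_rot: [-0.663, 0.748, -0.0, 0.0]
contact_force: [-0.9, 0.2, -1.6]
gripper_width: 41.5
grasp_force: 61.0
```

Run:
```python
from h import *
a,d=snap('scene','pics/s8.png');b,e=snap('top','pics/t8.png')
s=arm.read_state();print(s['position'],s['ee_rot'],s['contact_force'],s['grasp_force'],s['gripper_width'])
P=cloud('scene',d);g=a.astype(int)
m=(P[...,2]>70)&(P[...,2]<115)&(np.ptp(g,axis=2)<30)&(g.min(2)>105)&(abs(P[...,0]-468)<60)&(P[...,1]>110)&(P[...,1]<260)
q=P[m];print(len(q),q.min(0),q.max(0),np.linalg.lstsq(np.c_[q[:,:2]-q[:,:2].mean(0),np.ones(len(q))],q[:,2],rcond=None)[0])
o=np.zeros((600,800,3),np.uint8)
o[:450,:]=cv2.resize(a[235:340,290:476],(800,450),interpolation=2);o[450:,:260]=cv2.resize(b[240:325,290:437],(260,150),interpolation=2)
cv2.imwrite('pics/c8.png',o[:,:,::-1])
```

```text
[463.35888297 108.95482394  90.87455939] [-6.63640612e-01  7.48051499e-01 -5.38862853e-05  2.99884361e-04] [ 0.27252601 -0.47790125 -1.52490797] 60.9858763217926 41.30754605301479
904 [435.41038099 110.31014436  94.92845119] [495.65911669 203.70655215 114.67985854] [-6.68847921e-03 -1.08460798e-02  1.00731753e+02]
```

View pics/c8.png

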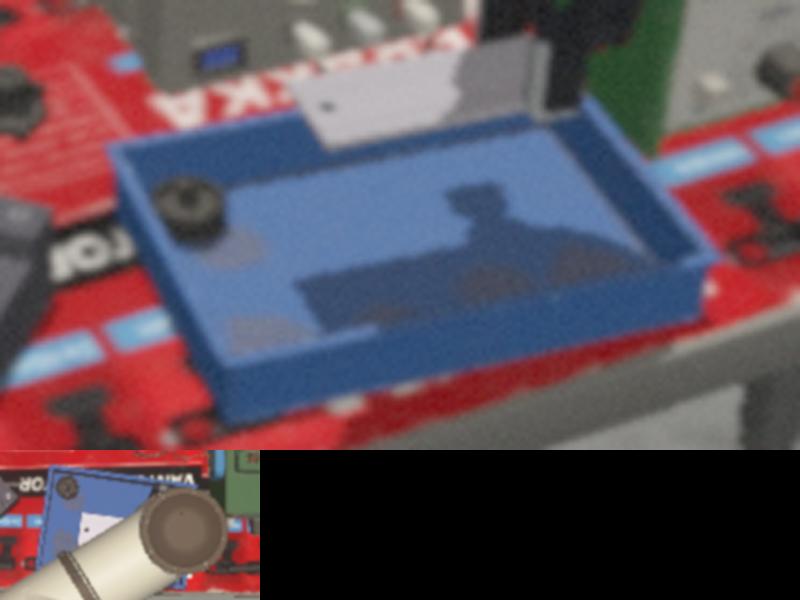

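The shim is level over the tray's free floor. It spans (290,85) to (545,140) in the crop, with the rotor clear at (190,205). I'll lower it, then feel for the floor.

Emit:
send_rows(targets=[{"gripper": 1,"x": 0,"y": 0,"z": 1.5,"ax": 0,"ay": 0,"az": 0},{"gripper": 1,"x": 0,"y": 0,"z": 2,"ax": 0,"ay": 0,"az": 0},{"gripper": 1,"x": 0,"y": 0,"z": 2,"ax": 0,"ay": 0,"az": 0},{"gripper": 1,"x": 0,"y": 0,"z": 1.2,"ax": 0,"ay": 0,"az": 0},{"gripper": 1,"x": 0,"y": 0,"z": 0.6,"ax": 0,"ay": 0,"az": 0}])

```text
clock: 20.18
position: [462.2, 108.4, 16.1]
ee_rot: [-0.664, 0.748, 0.0, -0.002]
contact_force: [0.3, 0.3, -1.8]
gripper_width: 41.7
grasp_force: 61.0
```

Emit:
send_rows(targets=[{"gripper": 1,"x": 0,"y": 0,"z": 0.4,"ax": 0,"ay": 0,"az": 0},{"gripper": 1,"x": 0,"y": 0,"z": 0.4,"ax": 0,"ay": 0,"az": 0},{"gripper": 1,"x": 0,"y": 0,"z": 0.2,"ax": 0,"ay": 0,"az": 0},{"gripper": 1,"x": 0,"y": 0,"z": 0,"ax": 0,"ay": 0,"az": 0},{"gripper": 1,"x": 0,"y": 0,"z": 0,"ax": 0,"ay": 0,"az": 0}])

```text
clock: 20.6
position: [463.4, 108.4, 8.3]
ee_rot: [-0.663, 0.748, -0.0, 0.001]
contact_force: [1.0, 1.0, -1.6]
gripper_width: 41.4
grasp_force: 61.0
```

Emit:
send_rows(targets=[{"gripper": 1,"x": 0,"y": 0,"z": 0.1,"ax": 0,"ay": 0,"az": 0},{"gripper": 1,"x": 0,"y": 0,"z": 0.1,"ax": 0,"ay": 0,"az": 0},{"gripper": 1,"x": 0,"y": 0,"z": 0.1,"ax": 0,"ay": 0,"az": 0},{"gripper": 1,"x": 0,"y": 0,"z": 0,"ax": 0,"ay": 0,"az": 0},{"gripper": 1,"x": 0,"y": 0,"z": 0,"ax": 0,"ay": 0,"az": 0}])

```text
clock: 21.02
position: [463.0, 108.1, 4.8]
ee_rot: [-0.663, 0.748, -0.0, -0.0]
contact_force: [0.3, 0.4, -1.3]
gripper_width: 41.5
grasp_force: 61.0
```

Emit:
send_rows(targets=[{"gripper": 1,"x": 0,"y": 0,"z": 0.1,"ax": 0,"ay": 0,"az": 0},{"gripper": 1,"x": 0,"y": 0,"z": 0.1,"ax": 0,"ay": 0,"az": 0},{"gripper": 1,"x": 0,"y": 0,"z": 0.1,"ax": 0,"ay": 0,"az": 0},{"gripper": 1,"x": 0,"y": 0,"z": 0,"ax": 0,"ay": 0,"az": 0}])

```text
clock: 21.35
position: [462.9, 108.1, 1.6]
ee_rot: [-0.663, 0.748, 0.0, -0.0]
contact_force: [-0.2, -0.1, -1.6]
gripper_width: 41.5
grasp_force: 61.0
```

Emit:
send_rows(targets=[{"gripper": 1,"x": 0,"y": 0,"z": 0.05,"ax": 0,"ay": 0,"az": 0},{"gripper": 1,"x": 0,"y": 0,"z": 0,"ax": 0,"ay": 0,"az": 0},{"gripper": 1,"x": 0,"y": 0,"z": 0,"ax": 0,"ay": 0,"az": 0}])

```text
clock: 21.6
position: [463.0, 108.1, 1.3]
ee_rot: [-0.663, 0.748, 0.0, -0.0]
contact_force: [-1.1, 0.4, -1.3]
gripper_width: 41.7
grasp_force: 61.0
```

Emit:
send_rows(targets=[{"gripper": 1,"x": 0,"y": 0,"z": 0.05,"ax": 0,"ay": 0,"az": 0},{"gripper": 1,"x": 0,"y": 0,"z": 0,"ax": 0,"ay": 0,"az": 0},{"gripper": 1,"x": 0,"y": 0,"z": 0,"ax": 0,"ay": 0,"az": 0}])

```text
clock: 21.85
position: [463.0, 108.1, 0.8]
ee_rot: [-0.663, 0.748, 0.0, -0.0]
contact_force: [0.1, 0.2, -1.4]
gripper_width: 41.6
grasp_force: 61.0
```

Emit:
send_rows(targets=[{"gripper": 1,"x": 0,"y": 0,"z": 0.05,"ax": 0,"ay": 0,"az": 0},{"gripper": 1,"x": 0,"y": 0,"z": 0,"ax": 0,"ay": 0,"az": 0},{"gripper": 1,"x": 0,"y": 0,"z": 0,"ax": 0,"ay": 0,"az": 0}])

```text
clock: 22.1
position: [463.1, 108.2, 0.7]
ee_rot: [-0.663, 0.748, -0.0, 0.0]
contact_force: [-1.3, -1.2, 4.7]
gripper_width: 41.2
grasp_force: 64.3
```

Run:
```python
from h import *
a,d=snap('scene','pics/s9.png')
s=arm.read_state();print(s['position'],s['contact_force'],s['wrist_torque'],s['grasp_force'],s['gripper_width'])
P=cloud('scene',d);g=a.astype(int)
m=(P[...,2]>0)&(P[...,2]<20)&(np.ptp(g,axis=2)<35)&(g.min(2)>95)&(abs(P[...,0]-466)<30)&(P[...,1]>85)&(P[...,1]<215)
m=cv2.erode(m.astype(np.uint8),np.ones((3,3)))>0
q=P[m];print(len(q),q.min(0),q.max(0))
for l,h in((85,105),(105,125),(125,150),(150,175),(175,195),(195,215)):
  k=q[(q[:,1]>l)&(q[:,1]<h)];print(l,len(k),np.median(k[:,2]) if len(k) else 0)
f=(g[...,2]>g[...,0]+40)&(abs(P[...,0]-525)<20)&(P[...,1]>90)&(P[...,1]<190);print('floor',f.sum(),np.median(P[f][:,2]))
cv2.imwrite('pics/c9.png',cv2.resize(a[235:340,310:470],(800,525),interpolation=2)[:,:,::-1])
```

```text
[463.0490865  108.1557212    0.69365789] [-1.82294649 -0.62245852  4.2558608 ] [-0.07919225  0.55575596 -0.01094775] 64.6122278906114 41.294541043252075
756 [441.14116038 101.42470491   6.40820627] [491.12762812 201.94050659  14.1119445 ]
85 9 10.554299059297477
105 112 10.446844476664353
125 199 10.703309663300956
150 204 10.3323932170793
175 182 10.30613486001539
195 50 10.61268715949575
floor 787 5.155701657842883
```

View pics/c9.png

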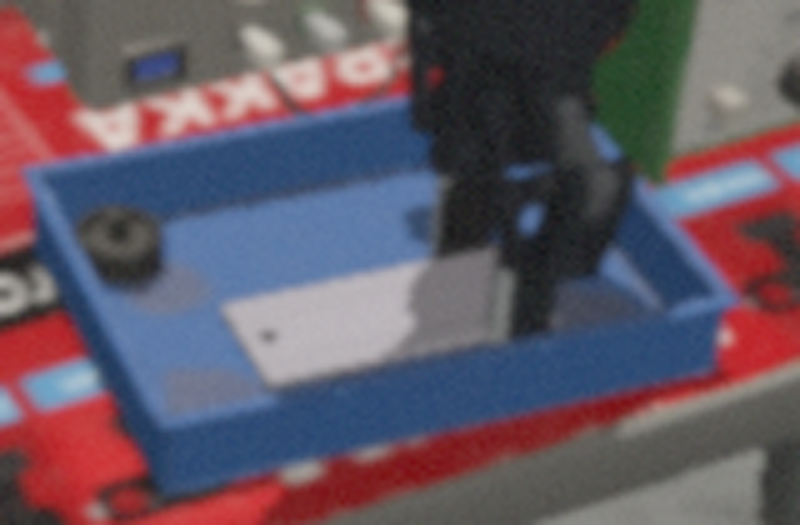

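The shim is flat along its length: top 10.3–10.6 mm against floor 5.2, both with the same camera offset. It rests on the floor beside the rotor. I'll add a hair of pressure, then release gently.

Emit:
send_rows(targets=[{"gripper": 1,"x": 0,"y": 0,"z": 0.05,"ax": 0,"ay": 0,"az": 0},{"gripper": 1,"x": 0,"y": 0,"z": 0,"ax": 0,"ay": 0,"az": 0},{"gripper": 1,"x": 0,"y": 0,"z": 0,"ax": 0,"ay": 0,"az": 0}])

```text
clock: 22.4
position: [463.1, 108.1, 0.7]
ee_rot: [-0.663, 0.748, -0.0, 0.0]
contact_force: [-3.4, -0.1, 9.7]
gripper_width: 41.5
grasp_force: 67.1
```

Emit:
send_rows(targets=[{"gripper": 0.02,"x": 0,"y": 0,"z": 0,"ax": 0,"ay": 0,"az": 0},{"gripper": -0.05,"x": 0,"y": 0,"z": 0,"ax": 0,"ay": 0,"az": 0},{"gripper": -0.12,"x": 0,"y": 0,"z": 0,"ax": 0,"ay": 0,"az": 0},{"gripper": -0.3,"x": 0,"y": 0,"z": 0,"ax": 0,"ay": 0,"az": 0},{"gripper": -0.3,"x": 0,"y": 0,"z": 0,"ax": 0,"ay": 0,"az": 0}])

```text
clock: 22.82
position: [463.1, 108.2, -0.4]
ee_rot: [-0.663, 0.748, 0.0, -0.0]
contact_force: [0.6, 1.2, 1.1]
gripper_width: 55.6
grasp_force: 0.0
```

Emit:
send_rows(targets=[{"gripper": -0.3,"x": 0,"y": 0,"z": 0,"ax": 0,"ay": 0,"az": 0},{"gripper": -0.3,"x": 0,"y": 0,"z": -0.3,"ax": 0,"ay": 0,"az": 0},{"gripper": -0.3,"x": 0,"y": 0,"z": -0.6,"ax": 0,"ay": 0,"az": 0},{"gripper": -0.3,"x": 0,"y": 0,"z": -1,"ax": 0,"ay": 0,"az": 0},{"gripper": -0.3,"x": 0,"y": 0,"z": -2,"ax": 0,"ay": 0,"az": 0}])

```text
clock: 23.23
position: [461.8, 107.4, 38.1]
ee_rot: [-0.663, 0.748, 0.0, -0.002]
contact_force: [1.0, -0.4, 0.0]
gripper_width: 55.9
grasp_force: 0.0
```

Emit:
send_rows(targets=[{"gripper": -0.3,"x": 0,"y": 0,"z": -3,"ax": 0,"ay": 0,"az": 0},{"gripper": -0.3,"x": 0,"y": 0,"z": -4,"ax": 0,"ay": 0,"az": 0},{"gripper": -0.3,"x": 0,"y": 0,"z": -4,"ax": 0,"ay": 0,"az": 0},{"gripper": -0.3,"x": 0,"y": 0,"z": 0,"ax": 0,"ay": 0,"az": 0},{"gripper": -0.3,"x": 0,"y": 0,"z": 0,"ax": 0,"ay": 0,"az": 0}])

```text
clock: 23.65
position: [464.4, 109.0, 151.9]
ee_rot: [-0.663, 0.748, -0.001, 0.004]
contact_force: [-1.6, -0.1, -1.2]
gripper_width: 55.7
grasp_force: 0.0
```

Run:
```python
from h import *
a,d=snap('scene','pics/s10.png')
s=arm.read_state();print(s['position'],s['clock'],s['contact_force'],s['gripper_width'])
P=cloud('scene',d);g=a.astype(int)
m=(P[...,2]>0)&(P[...,2]<20)&(np.ptp(g,axis=2)<35)&(g.min(2)>95)&(abs(P[...,0]-466)<32)&(P[...,1]>85)&(P[...,1]<215)
m=cv2.erode(m.astype(np.uint8),np.ones((3,3)))>0
q=P[m];print(len(q),q.min(0),q.max(0),np.linalg.lstsq(np.c_[q[:,:2]-q[:,:2].mean(0),np.ones(len(q))],q[:,2],rcond=None)[0])
cv2.imwrite('pics/c10.png',cv2.resize(a[225:345,310:470],(800,600),interpolation=2)[:,:,::-1])
```

```text
[463.0118953  108.30095607 149.89306446] 23.7 [-1.29677409 -0.5056438  -0.92235649] 55.61498246288584
882 [437.9635183  93.4101789   4.8732256] [491.73075969 202.59329662  12.0466237 ] [-8.10528356e-03  2.63247761e-03  8.59746686e+00]
```

View pics/c10.png

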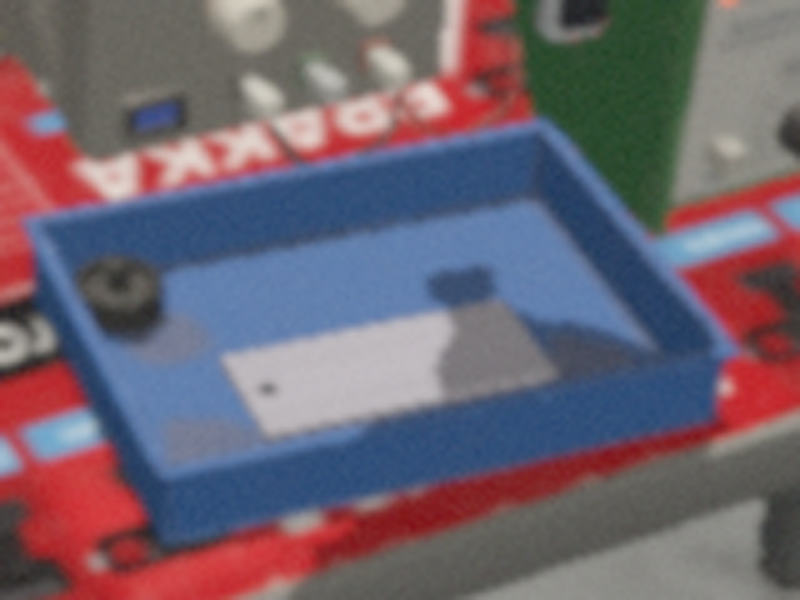

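The shim lies flat in the tray, spanning (225,355) to (555,380) in the crop. The rotor is untouched at (120,290) and the gripper is clear.

```bash
python3 -c "
from bench import arm
print(arm.job_done())"
```

```text
the job is handed in; nothing more can be done
None
```

The shim was dragged out of the groove at about 13–14 N until about 35 mm stuck out, then gripped and laid flat in the tray beside the rotor. The job is handed in at about 24 s, with the rotor still in place and the gripper clear.

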